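Put the whistling kettle on

TASK

Get the kettle ready to boil: with the fingertips, push its open whistle flap down until it is shut on the spout, and slide the kettle gently across the glass until it stands centred on the front right double ring. Only push it: do not lift or tip the kettle, keep off the top of its handle, and leave the travel mug, honey jar, pepper mill and salt shaker where they are.

Things in the scene. Friction and masses are not known exactly. Their poses are not given: they have to be found in the camera images.
- kettle: White steel whistling kettle, 0.75 to 1 kg, loose on the glass cooktop (sliding it takes 3 to 8 N). Origin on its underside, z up; +y points to the spout, about towards the robot at the start. Round  radius 111 mm at the foot, 104 at 50 mm height, 90 at 90, 45 at 130. Spout 44 mm wide, ends at y = 137 mm. Arch handle, 20 mm thick, in the plane x = 0 from y = -116 to +80 mm
- kettle_center (a point): Middle of the kettle's round base, at cooktop height; it moves with the kettle and has the kettle's axes (18.5 mm to -y of the kettle's origin)
- handle_top (a point): Top of the kettle's arch handle, 243 mm above the cooktop, in the middle of the 20 mm thick bar; moves with the kettle
- kettle_whistle (a joint): Angle of the whistle flap on the spout's end, rad: 0 shut, 1.22 fully open (it starts open). It turns up and back towards the handle about a level hinge along the kettle's x, at y = 108.7, z = 142 mm of the kettle's frame. It stays where it is left (0.01 N m), no spring or catch, and a little damped (0.015 N m s/rad)
- flap_face (a point): Middle of the flap's outer face; moves with it. The flap is a cap 33 mm across, 18 mm thick. Shut, this point is at y = 123, z = 138 mm of the kettle's frame and the face slopes down outward at 42 degrees; open by 0.7 rad it lies level at 148 mm. Press down near its far edge, at y = 133 to 139 mm of the kettle's frame: open this edge is 147 to 160 mm high, shut 127 mm
- ring_center (a point): Centre of the double ring printed in light grey on the black glass, front right of the cooktop as seen from the robot (outer circle 238 mm, inner 147 mm in diameter), at z = 0; the same place every time. The round body of the kettle just fits in the outer circle
- flask: Teal travel mug with a black lid, 86 mm in diameter, 170 mm high, at the back left of the cooktop; origin under its middle, z up. Not to be moved
- honey_jar: Honey jar with a pale grey lid, 63 mm in diameter, 95 mm high, at the back of the cooktop; origin under its middle, z up. Not to be moved
- pepper_mill: Dark wooden pepper mill, 58 mm in diameter, 150 mm high, behind and a little left of the double ring; origin under its middle, z up. Not to be moved
- salt_shaker: Glass salt shaker, 44 mm in diameter, 90 mm high, at the back of the cooktop; origin under its middle, z up. Not to be moved

How it is judged (in metres and radians):
At the end, for the whole second after the job is handed in: The whistle flap is shut (within 0.1 rad), and the kettle stands at rest, upright and flat on the cooktop with the middle of its base within 25 mm of the centre of the double ring (value of joint kettle_whistle below 0.1 rad and horizontal distance between kettle_center and ring_center below 0.025 m and height (world z) of kettle below 0.004 m and angle between kettle's own z axis and vertical below 0.03 rad and linear speed of kettle below 0.02 m/s); the robot touches nothing.
It fails at once if the kettle is lifted off the cooktop (height (world z) of kettle above 0.015 m).
It fails at once if the kettle is tipped (angle between kettle's own z axis and vertical above 0.15 rad).
It fails at once if the kettle is shoved: it moves faster than 0.4 m/s (linear speed of kettle above 0.4 m/s).
It fails at once if the gripper goes to the top of the handle as if to grasp it (distance between the grasp point and handle_top below 0.045 m).
It fails at once if the travel mug, honey jar, pepper mill or salt shaker is moved by more than 20 mm (distance of any of flask, honey_jar, pepper_mill, salt_shaker from where it was at the start of the episode above 0.02 m).
It also fails if it takes over 61 s, if anything falls off the work surface, if the arm or the gripper's body presses on something with over 40 N, if the wrist force passes 120 N, or if a joint passes its speed limit or range.

ROBOT

A 6-joint arm with a two-finger parallel gripper is mounted at the origin on a cart in front of the work surface, level with it; the furniture and walls round the work are solid. World frame = base frame: x ahead of the robot, y to its left, z up, the work surface at z = 0. Lengths are in mm, angles in rad, forces in N, time in s.
With the tool pointing down it reaches from about 300 to 775 mm from the base axis. Payload 14.6 kg.
Tool frame: the origin (TCP) lies at the centre of the arm's flange, where the gripper is bolted on; the fingertips stand 199 mm ahead of it and the grasp point (between the pads) lies 180 mm ahead of it; z points along the fingers, y is the line along which they close (so a half turn about z gives the same grasp; the last joint's range is limited). The gripper opens to 94 mm and grips with 3 to 60 N. Pads are 16 mm wide; open, the fingers measure 119 mm over their backs; the gripper's body (75 mm by 177 mm) begins 78 mm behind the grasp point.
Start: joints at [1.111, 0.3, 1.521, -0, 1.321, -0.067], TCP at [210.524, 508.105, 404.646] pointing down, gripper open.
Joint ranges: [-3.03, 3.03], [-0.79, 2.21], [0.23, 2.52], [-1.04, 4.18], [0, 3.07], [-2.55, 2.55]. Speed limits (rad/s): [2.22, 2.22, 2.57, 3.14, 3.14, 3.14].

INTERFACE

Orientations are given as [roll, pitch, yaw] about the fixed x, y, z axes, in that order (R = Rz(yaw) Ry(pitch) Rx(roll)).
In Python, from cell import manip, optics, workorder gives the robot as it stands.
- The arm moves only by the tool step_arm, never from a script. Its argument "increments" is a list that holds one entry, the list of rows, each a list of 7 numbers: the turn, a rotation vector about the tool's x, y, z as a fraction of full scale, then the shift along the tool's x, y, z as a fraction of full scale, then the closure, from -1 (fully open) to 1 (shut). In form: [[[wx, wy, wz, tx, ty, tz, fingers], ...]]. A call has 1 to 5 rows; each row shifts and turns the commanded pose from where the row before left it, along the tool's axes as they then stand; what a row does not reach is not made up. Full scale, the value 1, is 40 mm for a shift and 45 degrees for a turn. A row lasts 1/10 s, in which the tool goes at most 50 mm and 8.59 degrees, less where a joint would pass 70% of its speed; a pose out of reach is approached as far as the arm can. A call with a number of a shift or a turn outside -1 to 1 is refused whole. A call with a gripper value outside its range is refused whole. The fingers move at their own pace and stop on an object; "newtons" is the grip in N (left out, the last holds). Time passes only in rows, so rows that do not move let the fingers close. It gives the time, the measured TCP pose, the force, the opening and the grip force at its end, in the units of the state.
- manip.read_state(): the state, without advancing time (a new reading comes with each control period).
- optics.camera(name): name is "scene" or "top" or "wrist"; returns a dict with "frame" (420x560x3 uint8, red, green, blue), "range_z" (420x560 float32, mm along the optical axis (not along the pixel's ray), 0 where there is no reading), "mtx" (3x3 intrinsics, pixels), "distortion" ([k1, k2, p1, p2, k3] as OpenCV has them; the pictures are not rectified), "cam_to_world" (4x4, takes a point from camera to world coordinates). Camera axes: x right, y down, z forward; pixel columns grow to the right and rows downward; lengths in mm; the calibration is good to about 2 mm. A picture is of the moment at which its call begins.
- workorder.sign_off(): hands the job in; it is judged then, once.
The state is a dict: "clock": time; "joints": joint angles; "qd": joint speeds; "effort": joint torques, N m; "eef_pos": TCP position; "eef_rot": TCP orientation; "wrist_force": force on the tool from outside, world axes, zero at the start; "moment": the same for the moment, N m; "finger_gap": finger opening in mm; "finger_force": force on a finger pad.
Only numpy, scipy, OpenCV 4.12 (cv2) and the standard library are available. Lean on these libraries where they do the work, as an engineer would, in place of code of your own. Each camera call takes 0.05 s, during which the arm holds its last target. There are 200 camera calls.

## Working session

There is one attempt and no reset: what is moved stays moved. The work goes in short steps, Python scripts to look and compute and a tool call to move; the robot and the scene stay as the last step left them, time stands still between calls to the robot, and variables do not carry over. Pictures are saved under pics/ and viewed, at most 10 in all, crops included, and the job is handed in when it is done.

Besides the shell and the picture viewer there is one more tool, called after ">>>" by a JSON object that holds its "method" and its "body", one argument or row to a line. step_arm: Moves the arm, as the interface text tells. Its arguments: {"type":"object","properties":{"increments":{"type":"array","items":{"type":"array","items":{"type":"array","items":{"type":"number"}}}},"newtons":{"type":"number"}},"required":["increments"]}

```bash
ls; mkdir -p pics; cat > h.py <<'E'
import numpy as np, cv2
from cell import manip, optics, workorder
def cloud(c):
    z=c["range_z"]; h,w=z.shape
    uv=np.stack(np.meshgrid(np.arange(w),np.arange(h)),-1).reshape(-1,1,2).astype(np.float64)
    n=cv2.undistortPoints(uv,np.array(c["mtx"]),np.array(c["distortion"])).reshape(h,w,2)
    P=np.dstack([n*z[...,None],z]); T=np.array(c["cam_to_world"])
    return P@T[:3,:3].T+T[:3,3]
def rays(c,uv):
    n=cv2.undistortPoints(np.array(uv,float).reshape(-1,1,2),np.array(c["mtx"]),np.array(c["distortion"])).reshape(-1,2)
    T=np.array(c["cam_to_world"]); return T[:3,3],np.c_[n,np.ones(len(n))]@T[:3,:3].T
def onplane(c,uv,z):
    o,d=rays(c,uv); return o+d*((z-o[2])/d[:,2])[:,None]
def save(n,c): cv2.imwrite(f"pics/{n}.png",c["frame"][...,::-1])
E
python3 - <<'E'
from h import *
ims=[]
for n in("scene","top"):
    c=optics.camera(n); ims.append(c["frame"]); print(n,np.round(c["cam_to_world"],2).tolist(),np.round(c["mtx"],0).tolist())
    np.savez(f"pics/{n}0.npz",**c)
    save(n+"0",c)
s=manip.read_state(); print(s)
E
```

```text
pics
scene [[0.76, -0.45, 0.47, 129.14], [-0.65, -0.51, 0.57, -633.94], [-0.02, -0.74, -0.68, 909.7], [0.0, 0.0, 0.0, 1.0]] [[467.0, 0.0, 278.0], [0.0, 467.0, 213.0], [0.0, 0.0, 1.0]]
top [[0.01, -0.99, 0.17, 481.63], [-1.0, -0.02, -0.01, -12.02], [0.01, -0.17, -0.99, 1155.01], [0.0, 0.0, 0.0, 1.0]] [[392.0, 0.0, 281.0], [0.0, 392.0, 209.0], [0.0, 0.0, 1.0]]
{'clock': 0.1, 'joints': array([ 1.11138460e+00,  3.00435075e-01,  1.52154676e+00,  1.50065780e-05,
        1.32069042e+00, -6.65985616e-02]), 'qd': array([-4.33676454e-05,  2.16119383e-04, -2.14039311e-03, -1.65579280e-03,
       -5.96390277e-04,  5.70577036e-04]), 'effort': array([ 2.17121393e-03, -5.32644367e+01, -3.53282189e+01,  7.10021588e-02,
        2.34889792e-02, -8.04404931e-05]), 'eef_pos': array([210.52113369, 508.0815325 , 404.12048893]), 'eef_rot': array([-3.14051641e+00, -8.63505600e-05,  2.74877572e+00]), 'wrist_force': array([ 0.02516765,  0.30069781, -0.28543611]), 'moment': array([ 0.01905204,  0.01455369, -0.01772011]), 'finger_force': 0.0, 'finger_gap': 93.86229292369798}
```

View pics/scene0.png

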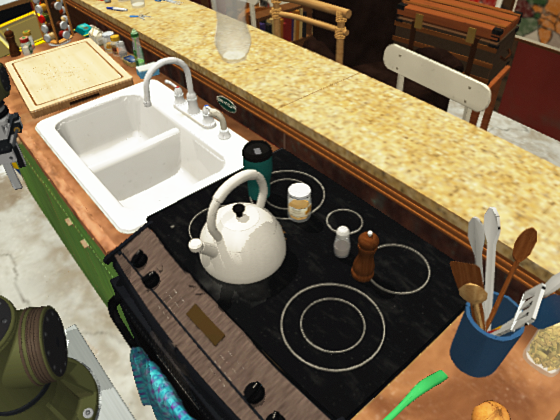

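View pics/top0.png

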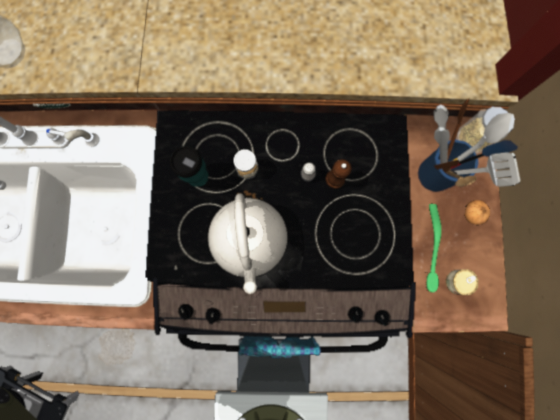

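The scene view shows the kettle left of centre at about (243,240), with its spout at about (197,245) pointing toward the robot, and the double ring at about (333,325). In the top view the kettle is at about (248,237), the spout tip at about (249,287), and the double ring at about (355,234). The pepper mill is at (339,172) and the salt shaker at (309,171).

```bash
python3 - <<'E'
from h import *
from scipy.optimize import least_squares
def fit(p):
    r=least_squares(lambda q:np.hypot(p[:,0]-q[0],p[:,1]-q[1])-q[2],[*p.mean(0)[:2],50],loss="soft_l1"); return r.x,np.sqrt(np.mean(r.fun**2))
C={n:dict(np.load(f"pics/{n}0.npz")) for n in("scene","top")}
for n,g,rr in(("top",(355,234),(52,52)),("scene",(333,325),(62,62))):
    c=C[n]; gray=cv2.cvtColor(c["frame"],cv2.COLOR_RGB2GRAY)
    v,u=np.nonzero(gray>90); m=np.hypot(u-g[0],v-g[1])<rr[0]
    P=onplane(c,np.c_[u[m],v[m]],0)
    c0=onplane(c,[g],0)[0]; 
    for it in range(4):
        d=np.hypot(*(P-c0)[:,:2].T)
        A,B=P[np.abs(d-119)<(12 if it==0 else 6)],P[np.abs(d-73.5)<(12 if it==0 else 6)]
        fa,fb=fit(A),fit(B); c0=np.r_[(fa[0][:2]+fb[0][:2])/2,0]
    print(n,"ring",fa,fb,len(A),len(B))
for n in C:
    c=C[n]; P=cloud(c); ok=c["range_z"]>0
    hsv=cv2.cvtColor(c["frame"],cv2.COLOR_RGB2HSV)
    k=ok&(hsv[...,1]<70)&(hsv[...,2]>90)&(P[...,0]>330)&(P[...,0]<680)&(P[...,1]>-110)&(P[...,1]<220)&(P[...,2]>5)
    Q=P[k]
    for a,b in((30,50),(50,70),(80,100),(100,115)):
        q=Q[(Q[:,2]>a)&(Q[:,2]<b)]
        q=q[np.hypot(q[:,0]-np.median(Q[:,0]),q[:,1]-np.median(Q[:,1]))<125]
        if len(q)>20: print(n,a,b,len(q),np.round(fit(q),1) if 0 else [np.round(x,1) for x in fit(q)])
    h=Q[Q[:,2]>190]; print("handle",len(h),h.min(0).round(),h.max(0).round(), h.mean(0).round(1))
    f=Q[(Q[:,0]<Q[:,0].min()+45)]; print("front",len(f),f.min(0).round(),f.max(0).round())
    np.save(f"pics/{n}_k.npy",Q)
    # obstacles tops
    for nm,box in(("mill",(560,700,-180,-60)),("all",(560,760,-200,200))):
        pass
c=C["top"];P=cloud(c)
for nm,uv in(("mill",(342,166)),("salt",(309,168)),("honey",(245,158)),("mug",(188,160))): print(nm,P[uv[1],uv[0]].round())
print("mill foot",onplane(c,[(337,186)],0).round())
E
```

```text
top ring (array([ 609.32834669, -242.07524497,  117.98325674]), np.float64(0.7937133994995201)) (array([ 609.59962389, -242.27143231,   72.94834218]), np.float64(0.4149966962769459)) 113 7
scene ring (array([ 612.72339698, -238.87634477,  118.17328611]), np.float64(1.4723789467049795)) (array([ 612.54723481, -238.89210618,   73.27532327]), np.float64(1.308942101108157)) 584 316
scene 30 50 581 [array([594.6,  76.2, 112.3]), np.float64(1.8)]
scene 50 70 622 [array([594.4,  75.8, 107.5]), np.float64(2.2)]
scene 80 100 785 [array([593.5,  74.8,  93.1]), np.float64(5.1)]
scene 100 115 843 [array([592.7,  79. ,  82.5]), np.float64(10.2)]
handle 783 [501.  52. 190.] [680.  89. 258.] [577.6  66.5 233.8]
front 323 [438.  40.  12.] [483. 101. 151.]
top 30 50 113 [array([591.6,  75.3, 110.7]), np.float64(1.0)]
top 50 70 238 [array([591.5,  74.7, 106.2]), np.float64(1.6)]
top 80 100 636 [array([591.8,  75. ,  93.3]), np.float64(3.6)]
top 100 115 977 [array([591.2,  74.8,  80.3]), np.float64(6.8)]
handle 744 [500.  55. 190.] [679.  94. 259.] [584.9  73.  241.5]
front 195 [437.  40.  35.] [482. 103. 152.]
mill [ 773. -181.  148.]
salt [782. -97.  90.]
honey [808.  83.  90.]
mug [778. 227. 164.]
mill foot [[ 753. -190.    0.]]
```

```bash
python3 - <<'E'
from h import *
ims=[]
for n,(u,v) in(("scene",(197,243)),("top",(249,285))):
    c=dict(np.load(f"pics/{n}0.npz")); P=cloud(c); ok=c["range_z"]>0
    Q=np.load(f"pics/{n}_k.npy"); h=Q[(Q[:,2]>170)]
    vx,vy,x0,y0=cv2.fitLine(h[:,:2].astype(np.float32),cv2.DIST_HUBER,0,.01,.01).ravel(); print(n,"handle yaw",np.degrees(np.arctan2(vy,vx)),"y at x=593",y0+(593-x0)*vy/vx, "at 440",y0+(440-x0)*vy/vx)
    m=ok&(P[...,0]>425)&(P[...,0]<490)&(P[...,1]>20)&(P[...,1]<130)&(P[...,2]>115)
    f=P[m]
    for a in range(425,490,8):
        q=f[(f[:,0]>=a)&(f[:,0]<a+8)]
        if len(q): print(a,len(q),"y %.0f..%.0f mean %.1f z %.0f..%.0f"%(q[:,1].min(),q[:,1].max(),q[:,1].mean(),q[:,2].min(),q[:,2].max()))
    ims.append(cv2.resize(c["frame"][v-35:v+35,u-35:u+35,::-1],(400,400),interpolation=cv2.INTER_CUBIC))
cv2.imwrite("pics/flap0.png",np.hstack(ims))
E
```

```text
scene handle yaw 6.4319043 y at x=593 67.12053 at 440 49.87256
433 18 y 46..63 mean 53.9 z 134..147
441 49 y 40..69 mean 51.9 z 131..151
449 49 y 40..69 mean 50.2 z 130..151
457 49 y 40..69 mean 50.1 z 115..151
465 33 y 43..62 mean 49.3 z 115..150
473 23 y 45..61 mean 50.4 z 115..133
481 17 y 46..66 mean 53.8 z 115..127
489 2 y 52..57 mean 54.6 z 116..118
top handle yaw 7.326521 y at x=593 73.66376 at 440 53.992016
433 13 y 48..66 mean 57.1 z 141..147
441 34 y 43..71 mean 56.5 z 145..151
449 38 y 40..71 mean 55.1 z 139..152
457 37 y 41..71 mean 56.5 z 129..152
465 39 y 46..70 mean 57.6 z 127..150
473 29 y 47..71 mean 59.0 z 118..135
481 25 y 50..72 mean 60.0 z 115..126
```

View pics/flap0.png

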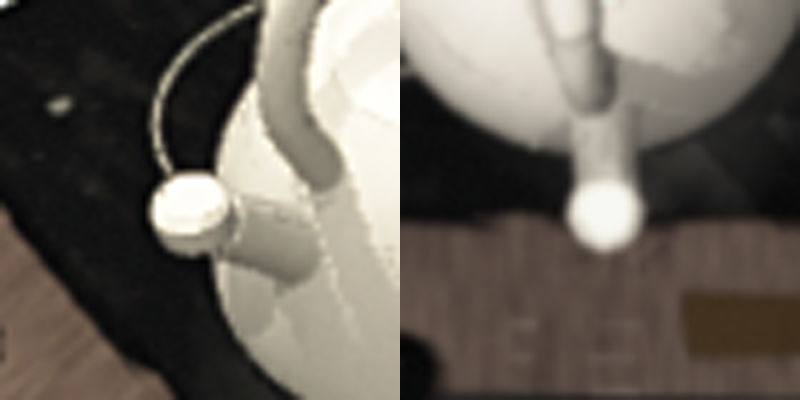

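The crop shows the flap face nearly level, as a white disc at scene (195,241) and top (249,287). That is about 0.7 rad open, at z≈151. Next I turn the tool and shut the fingers.

>>> {"method": "step_arm", "body": {
  "increments": [
    [[0, 0, -0.165, 0, 0, 0, 1], [0, 0, -0.165, 0, 0, 0, 1], [0, 0, -0.165, 0, 0, 0, 1], [0, 0, -0.165, 0, 0, 0, 1], [0, 0, 0, 0, 0, 0, 1]]
  ],
  "newtons": 20
}}

```text
clock: 0.6
eef_pos: [210.5, 508.1, 404.3]
eef_rot: [-3.141, -0.0, -3.014]
wrist_force: [-0.8, 0.8, 0.3]
finger_gap: 57.7
finger_force: 0.0
```

```bash
cat >> h.py <<'E'
from scipy.spatial.transform import Rotation as Ro
def to(x,y,z,yaw):
    "remaining shift (units of 40 mm, tool axes) and turn (units of 45 deg) for the fingertip at x,y,z"
    s=manip.read_state(); R=Ro.from_euler("xyz",s["eef_rot"]); G=Ro.from_euler("xyz",[np.pi,0,np.radians(yaw)])
    tip=s["eef_pos"]+R.apply([0,0,199]); 
    print("t",round(s["clock"],2),"tip",tip.round(1),"rpy",np.degrees(s["eef_rot"]).round(2),"F",s["wrist_force"].round(1),"gap",round(s["finger_gap"],1))
    print("shift",(R.inv().apply(np.array([x,y,z])-tip)/40).round(3),"turn",(np.degrees((R.inv()*G).as_rotvec())/45).round(3))
E
python3 -c "
from h import *
to(437,55,185,187.2)"
```

```text
t 0.6 tip [210.4 508.  205.3] rpy [-1.7996e+02 -2.0000e-02 -1.7268e+02] F [-0.8  0.8  0.3] gap 57.7
shift [ -4.176 -11.953   0.513] turn [-0.001 -0.001  0.003]
```

>>> {"method": "step_arm", "body": {
  "increments": [
    [[0, 0, 0, -0.33, -0.95, 0, 1], [0, 0, 0, -0.33, -0.95, 0, 1], [0, 0, 0, -0.33, -0.95, 0, 1], [0, 0, 0, -0.33, -0.95, 0, 1], [0, 0, 0, -0.33, -0.95, 0, 1]]
  ]
}}

```text
clock: 1.1
eef_pos: [300.1, 326.4, 404.6]
eef_rot: [-3.142, -0.0, -3.02]
wrist_force: [0.9, 1.0, 0.5]
finger_gap: 17.3
finger_force: 0.0
```

>>> {"method": "step_arm", "body": {
  "increments": [
    [[0, 0, 0, -0.33, -0.95, 0, 1], [0, 0, 0, -0.33, -0.95, 0, 1], [0, 0, 0, -0.33, -0.95, 0, 1], [0, 0, 0, -0.33, -0.95, 0, 1], [0, 0, 0, 0, 0, 0, 1]]
  ]
}}

```text
clock: 1.6
eef_pos: [372.5, 180.7, 404.7]
eef_rot: [-3.141, 0.0, -3.025]
wrist_force: [-0.4, -0.2, -0.4]
finger_gap: 0.5
finger_force: 0.0
```

```bash
python3 -c "
from h import *
to(437,55,185,187.2)"
```

```text
t 1.6 tip [372.5 180.6 205.7] rpy [-1.7997e+02  1.0000e-02 -1.7329e+02] F [-0.4 -0.2 -0.4] gap 0.5
shift [-1.234 -3.307  0.518] turn [-0.001  0.    -0.011]
```

>>> {"method": "step_arm", "body": {
  "increments": [
    [[0, 0, -0.01, -0.31, -0.83, 0, 1], [0, 0, 0, -0.31, -0.83, 0, 1], [0, 0, 0, -0.31, -0.83, 0.2, 1], [0, 0, 0, -0.31, -0.82, 0.3, 1], [0, 0, 0, 0, 0, 0, 1]]
  ]
}}

```text
clock: 2.1
eef_pos: [438.6, 57.0, 383.2]
eef_rot: [-3.141, -0.002, -3.014]
wrist_force: [0.1, 1.3, -0.0]
finger_gap: 0.6
finger_force: 0.0
```

```bash
python3 - <<'E'
from h import *
to(437,55,131,187.2)
c=optics.camera("wrist"); t=optics.camera("top")
a=c["frame"]; b=cv2.resize(t["frame"][225:305,200:300],None,fx=2.4,fy=2.4); 
save("wrist1",c); save("top1",t)
P=cloud(t);ok=t["range_z"]>0
E
```

```text
t 2.1 tip [438.2  56.9 184.2] rpy [-1.7999e+02 -1.3000e-01 -1.7271e+02] F [ 0.1  1.3 -0. ] gap 0.6
shift [ 0.033 -0.043  1.33 ] turn [-0.    -0.003  0.002]
```

View pics/wrist1.png

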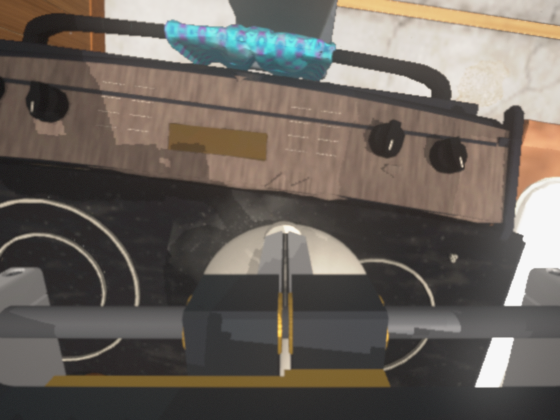

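The wrist view shows the shut fingers at column 285, centred over the white flap and spout, whose edge is at (286,222). I press down now.

>>> {"method": "step_arm", "body": {
  "increments": [
    [[0, 0, 0, 0.03, -0.04, 0.3, 1], [0, 0, 0, 0, 0, 0.3, 1], [0, 0, 0, 0, 0, 0.12, 1], [0, 0, 0, 0, 0, 0.1, 1], [0, 0, 0, 0, 0, 0.1, 1]]
  ]
}}

```text
clock: 2.7
eef_pos: [436.7, 57.4, 347.6]
eef_rot: [3.142, 0.0, -3.008]
wrist_force: [-1.2, 0.4, 1.9]
finger_gap: 0.5
finger_force: 0.8
```

>>> {"method": "step_arm", "body": {
  "increments": [
    [[0, 0, 0, 0, 0, 0.1, 1], [0, 0, 0, 0, 0, 0.08, 1], [0, 0, 0, 0, 0, 0.06, 1], [0, 0, 0, 0, 0, 0.05, 1], [0, 0, 0, 0, 0, 0, 1]]
  ]
}}

```text
clock: 3.2
eef_pos: [436.8, 57.1, 336.1]
eef_rot: [-3.142, -0.0, -3.008]
wrist_force: [-0.1, -1.2, 0.2]
finger_gap: 0.5
finger_force: 0.0
```

```bash
python3 - <<'E'
from h import *
to(437,55,131,187.2)
E
```

```text
t 3.2 tip [436.8  57.1 137.1] rpy [-180.     -0.   -172.36] F [-0.1 -1.2  0.2] gap 0.5
shift [ 0.002 -0.054  0.152] turn [-0.   -0.    0.01]
```

>>> {"method": "step_arm", "body": {
  "increments": [
    [[0, 0, 0, 0, 0, 0.05, 1], [0, 0, 0, 0, 0, 0.04, 1], [0, 0, 0, 0, 0, 0.03, 1], [0, 0, 0, 0, 0, 0, 1]]
  ]
}}

```text
clock: 3.6
eef_pos: [436.8, 57.2, 331.3]
eef_rot: [-3.142, -0.0, -3.008]
wrist_force: [0.2, -0.3, -0.5]
finger_gap: 0.6
finger_force: 0.1
```

```bash
python3 - <<'E'
from h import *
to(437,55,131,187.2)
E
```

```text
t 3.6 tip [436.7  57.2 132.3] rpy [-1.8000e+02 -1.0000e-02 -1.7235e+02] F [ 0.2 -0.3 -0.5] gap 0.6
shift [-0.    -0.054  0.032] turn [-0.   -0.    0.01]
```

>>> {"method": "step_arm", "body": {
  "increments": [
    [[0, 0, 0, 0, 0, 0.03, 1], [0, 0, 0, 0, 0, 0.02, 1], [0, 0, 0, 0, 0, 0, 1]]
  ]
}}

```text
clock: 3.9
eef_pos: [436.9, 57.2, 330.0]
eef_rot: [-3.141, 0.001, -3.008]
wrist_force: [-1.2, 0.1, 7.4]
finger_gap: 0.4
finger_force: 3.2
```

>>> {"method": "step_arm", "body": {
  "increments": [
    [[0, 0, 0, 0, 0, 0.02, 1], [0, 0, 0, 0, 0, 0, 1]]
  ]
}}

```text
clock: 4.1
eef_pos: [437.0, 57.2, 329.6]
eef_rot: [-3.141, 0.002, -3.008]
wrist_force: [-2.5, -0.5, 12.0]
finger_gap: 0.5
finger_force: 5.8
```

>>> {"method": "step_arm", "body": {
  "increments": [
    [[0, 0, 0, 0, 0, 0.02, 1], [0, 0, 0, 0, 0, 0, 1]]
  ]
}}

```text
clock: 4.3
eef_pos: [437.0, 57.2, 329.3]
eef_rot: [-3.141, 0.002, -3.008]
wrist_force: [-5.3, 0.3, 18.9]
finger_gap: 0.3
finger_force: 8.7
```

>>> {"method": "step_arm", "body": {
  "increments": [
    [[0, 0, 0, 0, 0, -0.5, 1], [0, 0, 0, 0, 0, -1, 1], [0, 0, 0, 0.3, 0.7, -0.5, 0], [0, 0, 0, 0.3, 1, 0, -1], [0, 0, 0, 0, 1, 0, -1]]
  ]
}}

```text
clock: 4.8
eef_pos: [397.4, 161.8, 408.6]
eef_rot: [3.141, 0.002, -3.009]
wrist_force: [1.1, 0.0, -0.4]
finger_gap: 21.0
finger_force: 0.0
```

>>> {"method": "step_arm", "body": {
  "increments": [
    [[0, 0, 0, 0, 1, 0, -1], [0, 0, 0.19, 0, 0.5, 0, -1], [0, 0, 0.19, 0, 0, 0, -1], [0, 0, 0.19, 0, 0, 0, -1], [0, 0, 0.19, 0, 0, 0, -1]]
  ]
}}

```text
clock: 5.3
eef_pos: [390.5, 220.7, 407.7]
eef_rot: [-3.141, -0.0, 2.673]
wrist_force: [0.1, 0.5, 0.4]
finger_gap: 61.1
finger_force: 0.0
```

>>> {"method": "step_arm", "body": {
  "increments": [
    [[0, 0, 0.19, 0, 0, 0, -1], [0, 0, 0.19, 0, 0, 0, -1], [0, 0, 0.19, 0, 0, 0, -1], [0, 0, 0.19, 0, 0, 0, -1], [0, 0, 0.19, 0, 0, 0, -1]]
  ]
}}

```text
clock: 5.8
eef_pos: [390.6, 220.5, 407.7]
eef_rot: [-3.141, 0.0, 1.926]
wrist_force: [-0.4, 1.8, -0.2]
finger_gap: 93.7
finger_force: 0.0
```

```bash
python3 - <<'E'
from h import *
to(583.7,225,100,93.4)
t=optics.camera("top"); s=optics.camera("scene")
cv2.imwrite("pics/flap2.png",np.hstack([cv2.resize(c["frame"][v-35:v+35,u-35:u+35,::-1],(400,400),interpolation=cv2.INTER_CUBIC) for c,u,v in((s,197,243),(t,249,285))]))
for c in(s,t):
    P=cloud(c); m=(c["range_z"]>0)&(P[...,0]>425)&(P[...,0]<490)&(P[...,1]>20)&(P[...,1]<90)&(P[...,2]>115)&(P[...,2]<170); f=P[m]
    for a in range(425,490,8):
        q=f[(f[:,0]>=a)&(f[:,0]<a+8)]
        if len(q): print(a,len(q),"z %.0f..%.0f"%(q[:,2].min(),q[:,2].max()))
E
```

```text
t 5.8 tip [390.6 220.5 208.7] rpy [-179.98    0.    110.34] F [-0.4  1.8 -0.2] gap 93.7
shift [-1.572  4.567  2.716] turn [-0.     0.     0.376]
441 26 z 122..136
449 54 z 121..140
457 57 z 120..147
465 42 z 115..148
473 22 z 115..141
481 16 z 116..129
489 2 z 119..119
441 18 z 126..136
449 37 z 133..143
457 41 z 128..149
465 42 z 123..147
473 30 z 120..138
481 24 z 115..129
```

View pics/flap2.png

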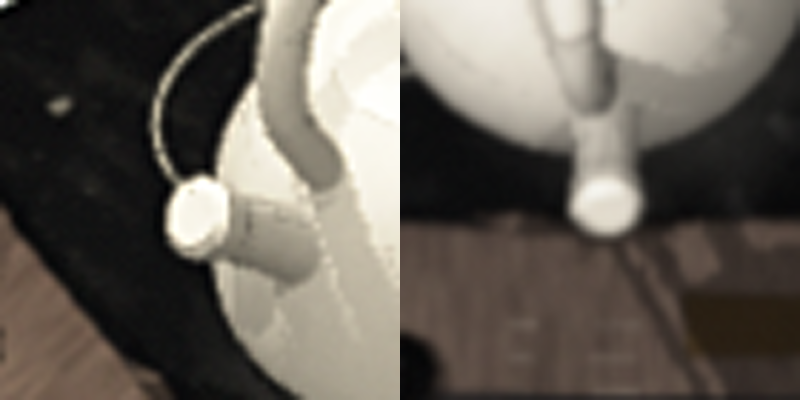

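The flap is flush with the spout, sloping down outward, at scene (195,244) and top (249,286). Now I go to the left of the kettle.

>>> {"method": "step_arm", "body": {
  "increments": [
    [[0, 0, 0.19, 0, 0, 0, -1], [0, 0, 0.186, 0, 0, 0, -1], [0, 0, 0, 0, 0.9, 0, -1], [0, 0, 0, 0, 0.9, 0, -1], [0, 0, 0, 0, 0.9, 0, -1]]
  ]
}}

```text
clock: 6.4
eef_pos: [499.6, 227.6, 407.9]
eef_rot: [3.141, -0.0, 1.642]
wrist_force: [0.3, -0.4, 0.5]
finger_gap: 94.2
finger_force: 0.0
```

>>> {"method": "step_arm", "body": {
  "increments": [
    [[0, 0, 0, 0, 0.9, 0, -1], [0, 0, 0, 0, 0.9, 0.5, -1], [0, 0, 0, -0.17, 0.3, 0.9, -1], [0, 0, 0, 0, 0, 0.9, -1], [0, 0, 0, 0, 0, 0.4, -1]]
  ]
}}

```text
clock: 6.9
eef_pos: [582.5, 225.9, 295.7]
eef_rot: [-3.137, 0.001, 1.641]
wrist_force: [-0.4, -0.2, 0.3]
finger_gap: 93.9
finger_force: 0.0
```

```bash
python3 - <<'E'
from h import *
to(583.7,225,35,93.4)
E
```

```text
t 6.9 tip [581.5 225.6  96.7] rpy [-1.7972e+02  7.0000e-02  9.4050e+01] F [-0.4 -0.2  0.3] gap 93.9
shift [-0.017  0.061  1.542] turn [-0.006  0.002  0.014]
```

>>> {"method": "step_arm", "body": {
  "increments": [
    [[0, 0, 0.014, 0, 0.06, 0.6, -1], [0, 0, 0, 0, 0, 0.6, -1], [0, 0, 0, 0, 0, 0.35, -1], [0, 0, 0, -0.4, 0, 0, -1], [0, 0, 0, -0.4, 0, 0, -1]]
  ]
}}

```text
clock: 7.4
eef_pos: [587.0, 193.5, 238.5]
eef_rot: [3.141, -0.0, 1.628]
wrist_force: [0.5, 0.7, -0.4]
finger_gap: 94.0
finger_force: 0.0
```

>>> {"method": "step_arm", "body": {
  "increments": [
    [[0, 0, 0, -0.15, 0, 0, -1], [0, 0, 0, -0.15, 0, 0, -1], [0, 0, 0, -0.15, 0, 0, -1], [0, 0, 0, -0.15, 0, 0, -1], [0, 0, 0, -0.15, 0, 0, -1]]
  ]
}}

```text
clock: 7.9
eef_pos: [588.6, 164.8, 238.8]
eef_rot: [3.14, -0.001, 1.626]
wrist_force: [0.3, 6.3, 2.6]
finger_gap: 93.9
finger_force: 3.2
```

```bash
python3 - <<'E'
from h import *
to(605,-137,35,93.4)
E
```

```text
t 7.9 tip [589.  165.1  39.8] rpy [ 1.7989e+02 -8.0000e-02  9.3180e+01] F [0.3 6.3 2.6] gap 93.9
shift [-7.563 -0.018  0.109] turn [ 0.002 -0.002 -0.005]
```

>>> {"method": "step_arm", "body": {
  "increments": [
    [[0, 0, 0, -0.2, 0, 0, -1], [0, 0, 0, -0.3, 0, 0, -1], [0, 0, 0, -0.3, 0, 0, -1], [0, 0, 0, -0.3, 0, 0, -1], [0, 0, 0, -0.3, 0, 0, -1]]
  ]
}}

```text
clock: 8.4
eef_pos: [591.6, 108.7, 238.7]
eef_rot: [3.14, -0.001, 1.626]
wrist_force: [0.1, 6.8, 2.8]
finger_gap: 94.1
finger_force: 3.3
```

>>> {"method": "step_arm", "body": {
  "increments": [
    [[0, 0, 0, -0.3, 0, 0, -1], [0, 0, 0, -0.3, 0, 0, -1], [0, 0, 0, -0.3, 0, 0, -1], [0, 0, 0, -0.3, 0, 0, -1], [0, 0, 0, -0.2, 0, 0, -1]]
  ]
}}

```text
clock: 8.9
eef_pos: [594.7, 52.5, 238.6]
eef_rot: [3.14, -0.001, 1.626]
wrist_force: [-0.8, 7.2, 2.0]
finger_gap: 93.9
finger_force: 3.5
```

```bash
cat >> h.py <<'E'
from scipy.optimize import least_squares
def kettle(gx,gy):
    for n in("top","scene"):
        c=optics.camera(n); P=cloud(c); hsv=cv2.cvtColor(c["frame"],cv2.COLOR_RGB2HSV)
        m=(c["range_z"]>0)&(hsv[...,1]<70)&(hsv[...,2]>90)&(P[...,2]>30)&(P[...,2]<85)&(np.abs(np.hypot(P[...,0]-gx,P[...,1]-gy)-103)<25)&(P[...,1]<gy+60)
        q=P[m]; r=np.interp(q[:,2],[0,50,90],[111,105.5,92])
        s=least_squares(lambda k:np.hypot(q[:,0]-k[0],q[:,1]-k[1])-r-k[2],[gx,gy,0],loss="soft_l1"); print(n,len(q),s.x.round(1),round(float(np.sqrt(np.mean(s.fun**2))),1))
        save(n+"_k%d"%(c["frame"].sum()%9999),c)
E
python3 - <<'E'
from h import *
to(605,-137,35,93.4)
y=(manip.read_state()["eef_pos"][1]); kettle(598,y-104)
E
ls -t pics|head -3
```

```text
t 8.9 tip [595.   52.7  39.6] rpy [ 1.7992e+02 -6.0000e-02  9.3150e+01] F [-0.8  7.2  2. ] gap 93.9
shift [-4.75  -0.01   0.111] turn [ 0.002 -0.001 -0.006]
top 432 [595.5 -53.    4.5] 1.1
scene 1809 [596.8 -54.4   3.7] 1.6
scene_k5575.png
top_k4858.png
flap2.png
```

>>> {"method": "step_arm", "body": {
  "increments": [
    [[0, 0, 0, -0.2, 0, 0, -1], [0, 0, 0, -0.3, 0.01, 0, -1], [0, 0, 0, -0.3, 0.01, 0, -1], [0, 0, 0, -0.3, 0.01, 0, -1], [0, 0, 0, -0.3, 0.01, 0, -1]]
  ]
}}

```text
clock: 9.5
eef_pos: [599.3, -2.7, 238.3]
eef_rot: [3.141, -0.001, 1.626]
wrist_force: [-0.4, 7.5, 3.4]
finger_gap: 94.2
finger_force: 3.8
```

>>> {"method": "step_arm", "body": {
  "increments": [
    [[0, 0, 0, -0.3, 0.01, 0, -1], [0, 0, 0, -0.3, 0.01, 0, -1], [0, 0, 0, -0.3, 0.01, 0, -1], [0, 0, 0, -0.3, 0.01, 0, -1], [0, 0, 0, -0.3, 0.01, 0, -1]]
  ]
}}

```text
clock: 10.0
eef_pos: [604.7, -62.5, 238.3]
eef_rot: [3.141, -0.001, 1.626]
wrist_force: [-0.7, 7.2, 4.1]
finger_gap: 94.1
finger_force: 3.9
```

>>> {"method": "step_arm", "body": {
  "increments": [
    [[0, 0, 0, -0.3, 0.01, 0, -1], [0, 0, 0, -0.3, 0.01, 0, -1], [0, 0, 0, -0.3, 0.01, 0, -1], [0, 0, 0, -0.2, 0, 0, -1], [0, 0, 0, -0.1, 0, 0, -1]]
  ]
}}

```text
clock: 10.5
eef_pos: [608.5, -110.6, 238.3]
eef_rot: [3.141, -0.001, 1.626]
wrist_force: [-0.4, 8.2, 3.9]
finger_gap: 93.8
finger_force: 3.9
```

```bash
python3 - <<'E'
from h import *
to(609,-134,40,93.4)
y=(manip.read_state()["eef_pos"][1]); kettle(606,y-105)
E
ls -t pics|head -2
```

```text
t 10.5 tip [ 608.6 -110.4   39.3] rpy [ 1.7998e+02 -5.0000e-02  9.3150e+01] F [-0.4  8.2  3.9] gap 93.8
shift [-0.59  -0.021 -0.019] turn [ 0.    -0.001 -0.006]
top 265 [ 608.6 -215.2    4.6] 1.1
scene 1941 [ 610.3 -216.3    4.1] 1.6
scene_k7781.png
top_k7131.png
```

>>> {"method": "step_arm", "body": {
  "increments": [
    [[0, 0, 0, -0.2, 0, 0, -1], [0, 0, 0, -0.2, 0, 0, -1], [0, 0, 0, -0.13, 0, 0, -1], [0, 0, 0, -0.07, 0, 0, -1], [0, 0, 0, 0, 0, 0, -1]]
  ]
}}

```text
clock: 11.1
eef_pos: [609.8, -134.4, 238.2]
eef_rot: [3.141, -0.001, 1.626]
wrist_force: [0.1, 5.1, 2.4]
finger_gap: 93.9
finger_force: 2.5
```

```bash
python3 - <<'E'
from h import *
to(609,-134,40,93.4)
y=(manip.read_state()["eef_pos"][1]); kettle(610,y-105)
E
ls -t pics|head -2
```

```text
t 11.1 tip [ 609.9 -134.3   39.2] rpy [ 1.7999e+02 -3.0000e-02  9.3170e+01] F [0.1 5.1 2.4] gap 93.9
shift [ 0.008 -0.021 -0.021] turn [ 0.    -0.001 -0.005]
top 224 [ 610.  -239.5    4.7] 1.0
scene 1980 [ 611.4 -239.8    3.8] 1.5
scene_k7403.png
top_k581.png
```

Centred to about 2 mm. Now I back off, raise the arm and check.

>>> {"method": "step_arm", "body": {
  "increments": [
    [[0, 0, 0, 0.2, 0, 0, -1], [0, 0, 0, 0.5, 0, 0, -1], [0, 0, 0, 0.9, 0, 0, -1], [0, 0, 0, 0.9, 0, -0.3, -1], [0, 0, 0, 0.9, 0, -0.5, -1]]
  ]
}}

```text
clock: 11.7
eef_pos: [601.6, 2.7, 268.8]
eef_rot: [-3.139, 0.0, 1.626]
wrist_force: [2.0, 0.8, -0.4]
finger_gap: 93.8
finger_force: 0.0
```

>>> {"method": "step_arm", "body": {
  "increments": [
    [[0, 0, 0, 0.5, 0, -0.8, -1], [0, 0, 0, 0, 0, -0.9, -1], [0, 0, 0, 0, 0, -0.5, -1], [0, 0, 0, 0, 0, 0, -1]]
  ]
}}

```text
clock: 12.1
eef_pos: [601.2, 21.6, 360.7]
eef_rot: [3.137, 0.001, 1.626]
wrist_force: [-0.1, 0.2, -0.1]
finger_gap: 94.1
finger_force: 0.0
```

```bash
python3 - <<'E'
from h import *
to(609,-134,40,93.4)
kettle(610,-240)
t=optics.camera("top"); s=optics.camera("scene")
cv2.imwrite("pics/end.png",np.hstack([cv2.resize(c["frame"][v-a:v+a,u-a:u+a,::-1],(400,400),interpolation=cv2.INTER_CUBIC) for c,u,v,a in((s,300,290,110),(t,355,235,90))]))
P=cloud(t)
for nm,uv in(("mill",(342,166)),("salt",(309,168)),("honey",(245,158)),("mug",(188,160))): print(nm,P[uv[1],uv[0]].round())
for c in(s,t):
    P=cloud(c); m=(c["range_z"]>0)&(P[...,0]>440)&(P[...,0]<505)&(P[...,1]>-320)&(P[...,1]<-200)&(P[...,2]>115)&(P[...,2]<170); f=P[m]
    for a in range(440,505,8):
        q=f[(f[:,0]>=a)&(f[:,0]<a+8)]
        if len(q): print(a,len(q),"z %.0f..%.0f"%(q[:,2].min(),q[:,2].max()))
E
```

```text
t 12.1 tip [602.1  21.5 161.7] rpy [1.7973e+02 6.0000e-02 9.3180e+01] F [-0.1  0.2 -0.1] gap 94.1
shift [-3.887 -0.058  3.047] turn [ 0.006  0.001 -0.005]
top 346 [ 610.1 -240.     4.5] 1.1
scene 1981 [ 611.5 -239.7    4. ] 1.5
mill [ 773. -181.  150.]
salt [782. -97.  90.]
honey [808.  83.  92.]
mug [778. 227. 164.]
456 8 z 125..131
464 82 z 124..144
472 81 z 121..148
480 52 z 119..149
488 25 z 116..144
496 20 z 117..130
504 2 z 122..124
456 7 z 127..133
464 34 z 128..142
472 40 z 127..150
480 39 z 120..149
488 35 z 116..146
496 26 z 116..127
504 3 z 118..121
```

View pics/end.png

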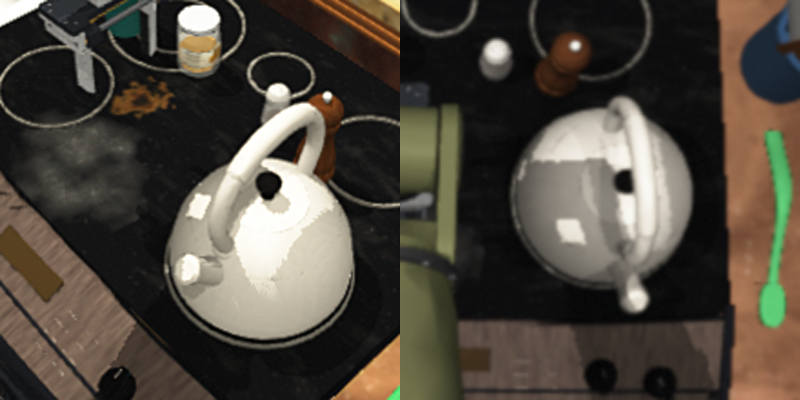

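The kettle covers the ring, with only a thin even rim of the outer circle showing around it. The flap is flush on the spout at (190,268) in the left crop, and the other items have not moved.

```bash
python3 -c "
from h import *
print(workorder.sign_off())"
```

```text
the job is handed in; nothing more can be done
None
```

The job is handed in (no verdict came back): the whistle flap looks shut on the spout, the kettle measures about 2 mm from the double ring's centre, and the mug, jar, mill and shaker measured within about 2 mm of where they started.

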